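Square a carton into the corner stop

TASK

Push the flat white carton along the desk with the fingertips until it sits square and fully home in the metal corner stop: its far long side flush against the long back fence and its left end flush against the short side fence. Only push it, do not lift or tip it, and leave the other things on the desk where they stand. Then take the hand clear.

Things in the scene. Friction and masses are not known exactly. Their poses are not given: they have to be found in the camera images.
- corner_stop: L of bare aluminium angle fixed to the desk. Origin: inner corner of its fences, at desk level. Back fence: 220 mm along the stop's own -y, inner face at x = 0, looking to -x (to the robot). Side fence: 140 mm along its own -x, inner face at y = 0, looking to -y (robot's right). Both 32 mm high, 6 mm thick, screw flanges outside only. Yaw -0.15 to 0.05 rad.
- flat_carton: flat closed white carton lying on the desk, 150 (own x) x 200 (own y) x 64 mm high, 0.25 to 0.5 kg. Origin: centre of its underside, z up. Starts short of the back fence and right of the side fence, up to 0.25 rad off square. Fully home, its origin is at x = -0.075, y = -0.100 in the stop's frame, axes parallel to the stop's.
- tall_carton: bystander, loose: tall light-bulb carton standing upright, 68 x 69 x 170 mm; origin at the centre of its underside
- jar_a: bystander, loose: white screw-lid sample jar, 74 mm diameter, 87 mm tall, behind the side fence; origin at the centre of its underside
- dropper: bystander, loose: small dropper bottle, 28 mm diameter, 68 mm tall, near the front end of the side fence; origin at the centre of its underside
- jar_b: bystander, loose: white screw-lid sample jar, 74 mm diameter, 87 mm tall; origin at the centre of its underside
- tape_roll: bystander, loose: roll of packing tape lying flat, 81 mm diameter, 48 mm tall; origin at the centre of its underside
- test_card: bystander, loose: flat white test card, 21 x 72 x 9 mm; origin at the centre of its underside
- monitor_top (a point): fixed: middle of the top edge of the monitor that stands edge-on to the robot, left of the work. Its panel is about 500 mm long, roughly along x, and reaches 355 mm above the desk: pass over it. The room's wall rises right behind the desk, 30 to 70 mm beyond the back fence: keep the hand and wrist clear of it.

How it is judged:
By the outcome, as a careful person would: the job done as asked, in the order asked, and still so for the second after the job is handed in, with the robot touching nothing.
It also fails if it takes over 64 s, if anything falls off the work surface, if the arm or the gripper's body presses on something with over 40 N, if the wrist force passes 120 N, or if a joint passes its speed limit or range.

ROBOT

A 7-joint arm with a two-finger parallel gripper is mounted at the origin on the work surface; the furniture and walls round the work are solid. World frame = base frame: x ahead of the robot, y to its left, z up, the work surface at z = 0. Lengths are in m, angles in rad, forces in N, time in s.
With the tool pointing down it reaches from about 0.4 to 0.85 m from the base axis. Payload 4.5 kg.
Tool frame: the origin (TCP) lies on the centre line of the jaws, within the pads' length; the fingertips stand 11 mm ahead of it and the grasp point (between the pads) lies 8 mm behind it; z points along the fingers, y is the line along which they close (so a half turn about z gives the same grasp; the last joint's range is limited). The gripper opens to 88 mm and grips with 3 to 60 N. Pads are 18 mm wide; open, the fingers measure 123 mm over their backs; the gripper's body (75 mm by 187 mm) begins 45 mm behind the grasp point.
Start: joints at [1.176, 0.689, -0.195, 1.565, 0.157, 0.902, -0.215], TCP at [0.26, -0.568, 0.25] pointing down, gripper open.
Joint ranges: [-3.01, 3.01], [-0.46, 2.08], [-1.47, 1.51], [0.13, 2.56], [-1, 4.14], [0.04, 2.09], [-2.66, 2.66]. Speed limits (rad/s): [2.57, 2.57, 3.14, 3.14, 3.14, 3.14, 3.14].

INTERFACE

Orientations are given as a unit quaternion [x, y, z, w].
In Python, from plant import * gives the robot as it stands. The module is installed in compiled form; this text tells all that it offers.
- The arm moves only by the tool send_rows, never from a script. Its argument "motion" is a list of rows, each an object of numbers: "x", "y", "z": the shift along the tool's x, y, z in cm; "rx", "ry", "rz": the turn, a rotation vector about the tool's x, y, z in rad; "jaw": the finger opening in cm, from 0 to 8.81. In form: [{"x": .., "y": .., "z": .., "rx": .., "ry": .., "rz": .., "jaw": ..}, ...]. A call has exactly 5 rows; each row shifts and turns the commanded pose from where the row before left it, along the tool's axes as they then stand; what a row does not reach is not made up. A row lasts 1/10 s, in which the tool goes at most 50 mm and 8.59 degrees, less where a joint would pass 70% of its speed; a pose out of reach is approached as far as the arm can. A call is refused whole if a number of a shift passes 5 or a number of a turn 0.15, either way. A call with a gripper value outside its range is refused whole. The fingers move at their own pace and stop on an object; "grip_force" is the grip in N (left out, the last holds). Time passes only in rows, so rows that do not move let the fingers close, or fill a call up. It gives the time, the measured TCP pose, the force, the opening and the grip force at its end, in the units of the state.
- get_state(): the state, without advancing time (a new reading comes with each control period).
- snapshot(name): name is "side" or "top"; returns a dict with "img" (384x512x3 uint8, red, green, blue), "vertical_fov" (degrees; the focal length in pixels is half the picture's height over the tangent of half this angle, whatever the lens; pixels are square), "cx", "cy" (the principal point, pixels), "extrinsics" (4x4, takes a point from camera to world coordinates). Camera axes: x right, y up, looking along -z (the intrinsics and any distortion apply to the point x, -y, -z); pixel columns grow to the right and rows downward; lengths in m; the calibration is good to about 2 mm. A picture is of the moment at which its call begins. There is no depth.
- finish_job(): hands the job in; it is judged then, once.
The state is a dict: "clock": time; "q": joint angles; "qd": joint speeds; "joint_torque": joint torques, N m; "tool_pos": TCP position; "eef_rot": TCP orientation; "contact_force": force on the tool from outside, world axes, zero at the start; "moment": the same for the moment, N m; "opening": opening from 0.0 (shut) to 1.0 (fully open); "finger_force": force on a finger pad.
Only numpy, scipy, OpenCV 4.12 (cv2) and the standard library are available. Lean on these libraries where they do the work, as an engineer would, in place of code of your own. Each camera call takes 0.05 s, during which the arm holds its last target. There are 200 camera calls.

## Working session

There is one attempt and no reset: what is moved stays moved. The work goes in short steps, Python scripts to look and compute and a tool call to move; the robot and the scene stay as the last step left them, time stands still between calls to the robot, and variables do not carry over. Pictures are saved under pics/ and viewed, at most 10 in all, crops included, and the job is handed in when it is done.

Besides the shell and the picture viewer there is one more tool, called after ">>>" as name([rows], argument=value, ...), one row to a line, values as JSON. send_rows: Moves the arm, as the interface text tells. Its arguments: {"type":"object","properties":{"motion":{"type":"array"},"grip_force":{"type":"number"}},"required":["motion"]}

```bash
mkdir -p pics; cat > h.py <<'E'
from plant import *
import numpy as np, cv2
from scipy.spatial.transform import Rotation as R
def snap(n,f):
    s=snapshot(n); cv2.imwrite('pics/'+f,s['img'][:,:,::-1]); return s
def K(s):
    f=s['img'].shape[0]/2/np.tan(np.radians(s['vertical_fov'])/2); return f
def px2w(s,uv,z):
    f=K(s);E=np.array(s['extrinsics']);out=[]
    for u,v in uv:
        d=E[:3,:3]@np.array([(u-s['cx'])/f,-(v-s['cy'])/f,-1]);o=E[:3,3]
        out.append(o+d*(z-o[2])/d[2])
    return np.array(out)
def w2px(s,P):
    f=K(s);E=np.array(s['extrinsics']);c=(np.atleast_2d(P)-E[:3,3])@E[:3,:3]
    return np.c_[s['cx']+f*c[:,0]/-c[:,2], s['cy']-f*c[:,1]/-c[:,2]]
E
python3 - <<'E'
from h import *
for n in('side','top'):
    s=snap(n,n+'0.png'); print(n,{k:v for k,v in s.items() if k!='img'})
st=get_state();print({k:np.round(v,3) for k,v in st.items()}); print(R.from_quat(st['eef_rot']).as_matrix().round(3))
E
```

```text
side {'vertical_fov': 54.71168971092093, 'cx': 252.6002122075159, 'cy': 187.55846419999216, 'extrinsics': array([[-0.46945572,  0.77633502, -0.42061297,  0.12231595],
       [-0.8828952 , -0.41832957,  0.21329895,  0.23335944],
       [-0.0103634 ,  0.47149158,  0.88180967,  1.03768778],
       [ 0.        ,  0.        ,  0.        ,  1.        ]])}
top {'vertical_fov': 42.32483005009182, 'cx': 252.02727103111474, 'cy': 185.75798789626674, 'extrinsics': array([[ 2.90065250e-02,  9.85073878e-01, -1.69670495e-01,
         2.47147526e-01],
       [-9.99509554e-01,  2.65795704e-02, -1.65583201e-02,
        -9.17205969e-04],
       [-1.18013997e-02,  1.70067580e-01,  9.85361733e-01,
         1.76275836e+00],
       [ 0.00000000e+00,  0.00000000e+00,  0.00000000e+00,
         1.00000000e+00]])}
{'clock': np.float64(0.1), 'q': array([ 1.176,  0.69 , -0.195,  1.566,  0.157,  0.902, -0.215]), 'qd': array([-0.002, -0.001,  0.001, -0.002,  0.001, -0.   , -0.001]), 'joint_torque': array([-4.0000e-03, -5.2850e+01, -1.2710e+00, -1.5384e+01, -5.3000e-02,
        2.0000e-03,  0.0000e+00]), 'tool_pos': array([ 0.26 , -0.568,  0.249]), 'eef_rot': array([ 0.977,  0.213, -0.   , -0.001]), 'contact_force': array([-0.062, -0.979,  0.802]), 'moment': array([-0.002,  0.015,  0.002]), 'finger_force': np.float64(0.0), 'opening': np.float64(0.999)}
[[ 0.909  0.416 -0.001]
 [ 0.416 -0.909  0.001]
 [-0.    -0.002 -1.   ]]
```

View pics/side0.png

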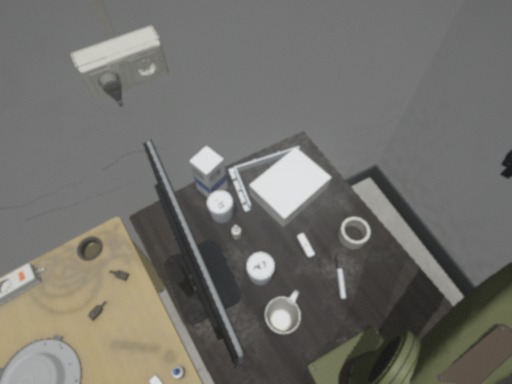

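View pics/top0.png

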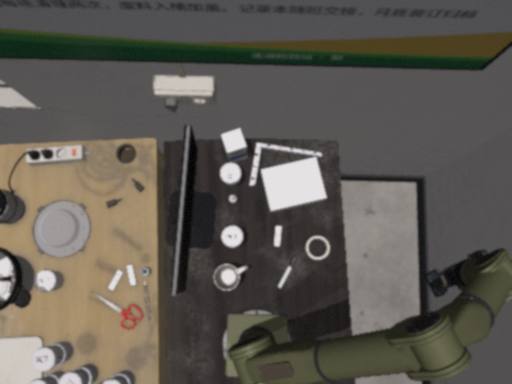

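The side view shows the carton near (290,183) and the stop corner near (233,168). In the top view the carton is near (294,184) and the stop corner near (258,146). The arm is clear of the work. Next I measure.

```bash
cat >> h.py <<'E'
def carton(s,box,thr=150):
    g=cv2.cvtColor(s['img'],cv2.COLOR_RGB2GRAY);x0,y0,x1,y1=box
    m=np.zeros_like(g);m[y0:y1,x0:x1]=(g[y0:y1,x0:x1]>thr)*255
    m=cv2.morphologyEx(m,cv2.MORPH_OPEN,np.ones((7,7),np.uint8))
    c=max(cv2.findContours(m,cv2.RETR_EXTERNAL,cv2.CHAIN_APPROX_NONE)[0],key=cv2.contourArea)
    P=px2w(s,c[:,0,:],0.064)[:,:2]
    (cx,cy),(w,h),a=cv2.minAreaRect((P*1000).astype(np.float32))
    return cx,cy,w,h,a
E
python3 - <<'E'
from h import *
o=[]
for n,box,b2 in(('side',(240,140,340,230),(180,130,345,260)),('top',(255,150,335,220),(210,120,340,250))):
    s=snapshot(n);print(n,np.round(carton(s,box),1))
    x0,y0,x1,y1=b2;o.append(cv2.resize(s['img'][y0:y1,x0:x1,::-1],(390,390 if n=='top' else 307),interpolation=cv2.INTER_CUBIC))
    E=[(0.4,0),(0.8,0)]
o[0]=cv2.copyMakeBorder(o[0],0,83,0,0,cv2.BORDER_CONSTANT)
cv2.imwrite('pics/crop1.png',np.hstack(o))
E
```

```text
side [ 559.1 -112.   164.7  207.1   14.3]
top [ 552.2 -115.   151.6  201.4   14.8]
```

View pics/crop1.png

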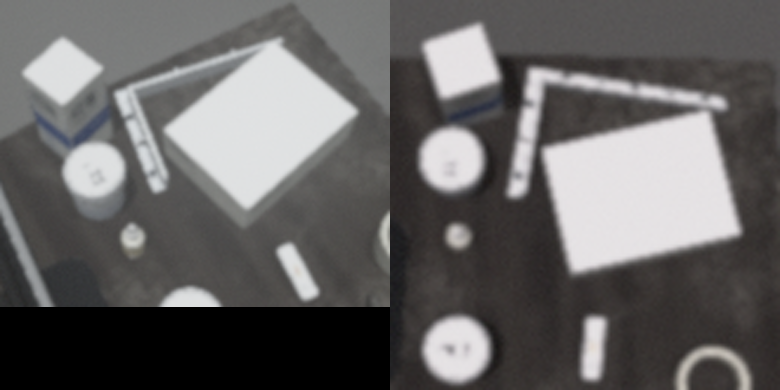

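Crop: the carton's top face lies about 0.4 rad off the stop, with its far-right corner close to the back fence. The side fence runs down to crop (517,195), and the dropper is at (458,236). I'll measure the fence lines and bystanders from the top view.

```bash
python3 - <<'E'
from h import *
s=snapshot('top');g=cv2.cvtColor(s['img'],cv2.COLOR_RGB2GRAY).astype(int)
print(g[138:164,285]);print(g[138:164,270]);print(g[170,246:264]);print(g[160,246:264])
def edge(line,lo):  # subpixel last crossing of lo, going from bright to dark
    i=max(k for k in range(len(line)-1) if line[k]>lo>=line[k+1]); return i+(line[i]-lo)/(line[i]-line[i+1])
B=[(u,138+edge(g[138:154,u],100)) for u in range(266,300,2)]
S=[(248+edge(g[v,248:262],100),v) for v in range(156,182,2)]
for z in(0,0.032):
    L=[]
    for n,pts in(('B',B),('S',S)):
        P=px2w(s,pts,z)[:,:2];vx,vy,x,y=cv2.fitLine(P.astype(np.float32),cv2.DIST_HUBER,0,.01,.01).ravel();L.append((vx,vy,x,y));print(z,n,np.arctan2(vy,vx))
    a,b=L;A=np.array([[a[0],-b[0]],[a[1],-b[1]]]);t=np.linalg.solve(A,[b[2]-a[2],b[3]-a[3]]);print('corner',a[2]+t[0]*a[0],a[3]+t[0]*a[1])
C=lambda u,v:(210+(u-390)/3,120+v/3)
for n,(u,v),z in(('jarA',(453,160),.087),('drop',(458,236),.068),('jarB',(457,350),.087),('card',(593,348),.009),('tape',(711,385),.048),('sidefence end',(517,196),.0)):
    print(n,px2w(s,[C(u,v)],z).round(3))
E
```

```text
[ 79  64  50  50  51  54  58  68 122 179 206 203 165 115  82  71  62  61
  64  67  68  73  71  75  88 140]
[ 69  58  57  54  56  74 112 161 194 194 155 106  72  62  65  65  67  65
  64  68  69  68  67  69  66  64]
[ 51  52  51  55  75 127 183 214 222 218 201 159  98  71 113 172 209 220]
[ 54  51  52  54  53  58  95 153 199 221 220 210 185 132  75  55  52  56]Traceback (most recent call last):
  File "<stdin>", line 6, in <module>
  File "<stdin>", line 5, in edge
ValueError: max() iterable argument is empty
```

```bash
python3 - <<'E'
from h import *
s=snapshot('top');g=cv2.cvtColor(s['img'],cv2.COLOR_RGB2GRAY).astype(int)
def edge(line,lo):
    c=[k for k in range(len(line)-1) if line[k]>lo>=line[k+1]]
    if not c:return None
    i=c[-1];return i+(line[i]-lo)/(line[i]-line[i+1])
B=[(u,138+e) for u in range(266,296,2) if (e:=edge(g[138:155,u],115))]
S=[(248+e,v) for v in range(152,182,2) if (e:=edge(g[v,248:(262 if v<166 else 260)],115))]
print(np.round(B,1).tolist(),np.round(S,1).tolist())
for z in(0,0.032):
    L=[]
    for n,pts in(('B',B),('S',S)):
        P=px2w(s,pts,z)[:,:2];vx,vy,x,y=cv2.fitLine(P.astype(np.float32),cv2.DIST_HUBER,0,.01,.01).ravel();L.append((vx,vy,x,y));print(z,n,np.arctan2(vy,vx))
    a,b=L;A=np.array([[a[0],-b[0]],[a[1],-b[1]]]);t=np.linalg.solve(A,[b[2]-a[2],b[3]-a[3]]);print('corner',a[2]+t[0]*a[0],a[3]+t[0]*a[1])
C=lambda u,v:(210+(u-390)/3,120+v/3)
for n,(u,v),z in(('jarA',(453,160),.087),('drop',(458,236),.068),('jarB',(457,350),.087),('card',(593,348),.009),('tape',(711,385),.048),('sidefence end',(517,196),.0)):
    print(n,px2w(s,[C(u,v)],z).round(3))
E
```

```text
[[266.0, 148.0], [268.0, 148.5], [270.0, 148.8], [272.0, 148.9], [274.0, 149.5], [276.0, 149.9], [278.0, 149.9], [280.0, 150.3], [282.0, 150.7], [284.0, 150.9], [286.0, 151.3], [288.0, 151.7], [290.0, 151.8], [292.0, 152.1], [294.0, 152.8]] [[260.7, 152.0], [260.2, 154.0], [259.9, 156.0], [259.7, 158.0], [259.3, 160.0], [259.0, 162.0], [258.8, 164.0], [258.3, 166.0], [257.9, 168.0], [257.7, 170.0], [257.3, 172.0], [256.9, 174.0], [256.6, 176.0], [256.1, 178.0], [255.9, 180.0]]
0 B 1.4390227
0 S -0.14071648
corner 0.6935868 -0.0017649531
0.032 B 1.4390223
0.032 S -0.14071637
corner 0.6854825 -0.0017495453
jarA [[0.577 0.101 0.087]]
drop [[0.492 0.093 0.068]]
jarB [[0.36  0.089 0.087]]
card [[ 0.372 -0.067  0.009]]
tape [[ 0.331 -0.201  0.048]]
sidefence end [[0.552 0.028 0.   ]]
```

The stop is at about (0.690,-0.002) with yaw -0.137, and the carton at (0.552,-0.115) with yaw +0.26. I'll first go above the place in front of the carton.

>>> send_rows([
  {"x": 3.35, "y": -3.6, "z": 0},
  {"x": 3.35, "y": -3.6, "z": 0},
  {"x": 3.35, "y": -3.6, "z": 0},
  {"x": 3.35, "y": -3.6, "z": 0},
  {"x": 3.35, "y": -3.6, "z": 0},
])

```text
schema error: expected keys x, y, z, rx, ry, rz, jaw
```

>>> send_rows([
  {"x": 3.35, "y": -3.6, "z": 0},
  {"x": 3.35, "y": -3.6, "z": 0},
  {"x": 3.35, "y": -3.6, "z": 0},
  {"x": 3.35, "y": -3.6, "z": 0},
  {"x": 3.35, "y": -3.6, "z": 0},
])

```text
schema error: expected keys x, y, z, rx, ry, rz, jaw
```

>>> send_rows([
  {"rz": 0.113, "jaw": 8.8},
  {"rz": 0.113},
  {"rz": 0.113},
  {"rz": 0.113},
  {"rz": 0.113},
])

```text
schema error: expected keys x, y, z, rx, ry, rz, jaw
```

```bash
cat >> h.py <<'E'
C0=np.array([.690,-.002]);Y0=-.137
def stop2w(x,y):
    c,s=np.cos(Y0),np.sin(Y0);return C0+[c*x-s*y,s*x+c*y]
def todo(x,y,z,yaw):
    st=get_state();M=R.from_quat(st['eef_rot']);p=st['tool_pos']
    d=M.inv().apply(np.r_[stop2w(x,y),z]-p)*100
    X=R.from_euler('z',yaw+Y0)*R.from_euler('x',np.pi)
    print('t',round(float(st['clock']),2),'tool',np.round(p,4),'yaw',round(float(np.arctan2(*M.as_matrix()[1::-1,0])),3),'shift cm',d.round(2),'turn',(M.inv()*X).as_rotvec().round(3),'F',np.round(st['contact_force'],1),'q',np.round(st['q'],2))
E
python3 -c "
from h import *
todo(-.26,-.135,.031,0)"
```

```text
t 0.3 tool [ 0.2598 -0.5683  0.2495] yaw 0.429 shift cm [ 33.49 -36.14  21.87] turn [-0.001  0.     0.566] F [ 0.9 -0.8  0.7] q [ 1.18  0.69 -0.19  1.57  0.16  0.9  -0.22]
```

All keys are needed in every row.

>>> send_rows([
  {"x": 3.35, "y": -3.6, "z": 0, "rx": 0, "ry": 0, "rz": 0, "jaw": 8.8},
  {"x": 3.35, "y": -3.6, "z": 0, "rx": 0, "ry": 0, "rz": 0, "jaw": 8.8},
  {"x": 3.35, "y": -3.6, "z": 0, "rx": 0, "ry": 0, "rz": 0, "jaw": 8.8},
  {"x": 3.35, "y": -3.6, "z": 0, "rx": 0, "ry": 0, "rz": 0, "jaw": 8.8},
  {"x": 3.35, "y": -3.6, "z": 0, "rx": 0, "ry": 0, "rz": 0, "jaw": 8.8},
])

```text
clock: 0.8
tool_pos: [0.3378, -0.3333, 0.2499]
eef_rot: [0.977, 0.213, 0.0, 0.0]
contact_force: [0.8, 0.1, 0.2]
opening: 1.0
finger_force: 0.0
```

>>> send_rows([
  {"x": 3.35, "y": -3.6, "z": 0, "rx": 0, "ry": 0, "rz": 0, "jaw": 8.8},
  {"x": 3.35, "y": -3.6, "z": 0, "rx": 0, "ry": 0, "rz": 0, "jaw": 8.8},
  {"x": 3.35, "y": -3.6, "z": 0, "rx": 0, "ry": 0, "rz": 0, "jaw": 8.8},
  {"x": 3.35, "y": -3.6, "z": 0, "rx": 0, "ry": 0, "rz": 0, "jaw": 8.8},
  {"x": 3.35, "y": -3.6, "z": 0, "rx": 0, "ry": 0, "rz": 0, "jaw": 8.8},
])

```text
clock: 1.3
tool_pos: [0.4154, -0.0999, 0.25]
eef_rot: [0.977, 0.213, 0.0, 0.0]
contact_force: [1.3, -0.2, -0.3]
opening: 1.001
finger_force: 0.0
```

>>> send_rows([
  {"x": 0, "y": 0, "z": 0, "rx": 0, "ry": 0, "rz": 0.113, "jaw": 8.8},
  {"x": 0, "y": 0, "z": 0, "rx": 0, "ry": 0, "rz": 0.113, "jaw": 8.8},
  {"x": 0, "y": 0, "z": 0, "rx": 0, "ry": 0, "rz": 0.113, "jaw": 8.8},
  {"x": 0, "y": 0, "z": 0, "rx": 0, "ry": 0, "rz": 0.113, "jaw": 8.8},
  {"x": 0, "y": 0, "z": 0, "rx": 0, "ry": 0, "rz": 0.113, "jaw": 8.8},
])

```text
clock: 1.8
tool_pos: [0.415, -0.1016, 0.2499]
eef_rot: [0.998, -0.07, 0.0, 0.0]
contact_force: [-0.6, 0.2, -0.3]
opening: 1.002
finger_force: 0.0
```

```bash
python3 -c "
from h import *
todo(-.26,-.135,.031,0)"
```

```text
t 1.8 tool [ 0.415  -0.1016  0.2499] yaw -0.141 shift cm [-0.13 -0.12 21.89] turn [-0.    -0.001 -0.004] F [-0.6  0.2 -0.3] q [ 0.12  0.44  0.02  2.14 -0.02  0.56 -1.56]
```

>>> send_rows([
  {"x": 0, "y": 0, "z": 4.4, "rx": 0, "ry": 0, "rz": 0, "jaw": 8.8},
  {"x": 0, "y": 0, "z": 4.4, "rx": 0, "ry": 0, "rz": 0, "jaw": 8.8},
  {"x": 0, "y": 0, "z": 4.4, "rx": 0, "ry": 0, "rz": 0, "jaw": 8.8},
  {"x": 0, "y": 0, "z": 4.4, "rx": 0, "ry": 0, "rz": 0, "jaw": 8.8},
  {"x": 0, "y": 0, "z": 4.3, "rx": 0, "ry": 0, "rz": 0, "jaw": 8.8},
])

```text
clock: 2.3
tool_pos: [0.4157, -0.1024, 0.0559]
eef_rot: [0.998, -0.068, -0.012, -0.001]
contact_force: [0.4, 0.4, 0.4]
opening: 0.999
finger_force: 0.0
```

>>> send_rows([
  {"x": 0.8, "y": 0, "z": 0, "rx": 0, "ry": 0, "rz": 0, "jaw": 8.8},
  {"x": 0.8, "y": 0, "z": 0, "rx": 0, "ry": 0, "rz": 0, "jaw": 8.8},
  {"x": 0.8, "y": 0, "z": 0, "rx": 0, "ry": 0, "rz": 0, "jaw": 8.8},
  {"x": 0.8, "y": 0, "z": 0, "rx": 0, "ry": 0, "rz": 0, "jaw": 8.8},
  {"x": 0.8, "y": 0, "z": 0, "rx": 0, "ry": 0, "rz": 0, "jaw": 8.8},
])

```text
clock: 2.8
tool_pos: [0.4598, -0.1084, 0.0598]
eef_rot: [0.998, -0.068, -0.006, -0.001]
contact_force: [-2.2, 1.6, 0.8]
opening: 0.998
finger_force: 1.3
```

```bash
python3 - <<'E'
from h import *
todo(-.159,-.135,.031,0)
s=snapshot('top');cv2.imwrite('pics/t2.png',cv2.resize(s['img'][120:250,210:340,::-1],(520,520),interpolation=cv2.INTER_CUBIC))
E
```

```text
t 2.8 tool [ 0.4598 -0.1084  0.0598] yaw -0.135 shift cm [ 5.49 -0.17  2.82] turn [-0.001  0.011  0.002] F [-2.2  1.6  0.8] q [ 0.16  0.85 -0.04  2.14  0.2   0.16 -1.77]
```

View pics/t2.png

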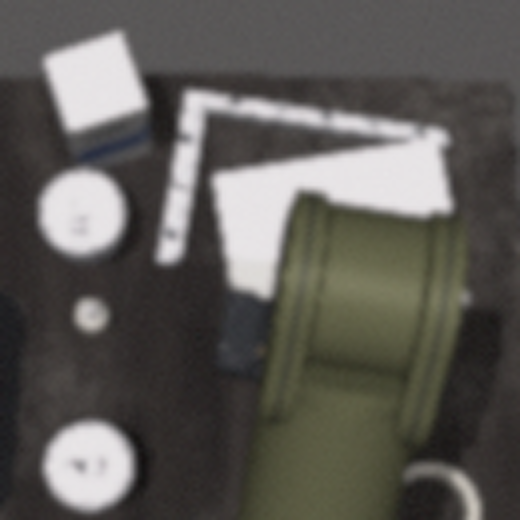

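The picture shows the carton still in place, with the hand just touching its near edge and still about 3 cm too high (the wrist was near its range limit). I'll back off a little and lower.

>>> send_rows([
  {"x": -0.6, "y": -0.2, "z": 0, "rx": 0, "ry": 0.01, "rz": 0, "jaw": 8.8},
  {"x": 0, "y": 0, "z": 0.9, "rx": 0, "ry": 0, "rz": 0, "jaw": 8.8},
  {"x": 0, "y": 0, "z": 0.9, "rx": 0, "ry": 0, "rz": 0, "jaw": 8.8},
  {"x": 0, "y": 0, "z": 0.9, "rx": 0, "ry": 0, "rz": 0, "jaw": 8.8},
  {"x": 0, "y": 0, "z": 0, "rx": 0, "ry": 0, "rz": 0, "jaw": 8.8},
])

```text
clock: 3.35
tool_pos: [0.4538, -0.1058, 0.0305]
eef_rot: [0.998, -0.068, -0.001, -0.0]
contact_force: [0.3, -0.1, -0.4]
opening: 0.999
finger_force: 0.0
```

```bash
python3 -c "
from h import *
todo(-.159,-.135,.031,0)"
```

```text
t 3.35 tool [ 0.4538 -0.1058  0.0305] yaw -0.136 shift cm [ 6.08 -0.01 -0.07] turn [-0.     0.003  0.001] F [ 0.3 -0.1 -0.4] q [ 0.14  0.92 -0.02  2.17  0.21  0.06 -1.79]
```

>>> send_rows([
  {"x": 0.5, "y": 0, "z": 0, "rx": 0, "ry": 0, "rz": 0, "jaw": 8.8},
  {"x": 0.5, "y": 0, "z": 0, "rx": 0, "ry": 0, "rz": 0, "jaw": 8.8},
  {"x": 0.5, "y": 0, "z": 0, "rx": 0, "ry": 0, "rz": 0, "jaw": 8.8},
  {"x": 0.5, "y": 0, "z": 0, "rx": 0, "ry": 0, "rz": 0, "jaw": 8.8},
  {"x": 0.5, "y": 0, "z": 0, "rx": 0, "ry": 0, "rz": 0, "jaw": 8.8},
])

```text
clock: 3.85
tool_pos: [0.4785, -0.1089, 0.032]
eef_rot: [0.998, -0.068, -0.001, -0.0]
contact_force: [-3.4, 2.4, -0.3]
opening: 0.999
finger_force: 1.5
```

>>> send_rows([
  {"x": 0.5, "y": 0, "z": 0, "rx": 0, "ry": 0, "rz": 0, "jaw": 8.8},
  {"x": 0.5, "y": 0, "z": 0, "rx": 0, "ry": 0, "rz": 0, "jaw": 8.8},
  {"x": 0.5, "y": 0, "z": 0, "rx": 0, "ry": 0, "rz": 0, "jaw": 8.8},
  {"x": 0.5, "y": 0, "z": 0, "rx": 0, "ry": 0, "rz": 0, "jaw": 8.8},
  {"x": 0.4, "y": 0, "z": 0, "rx": 0, "ry": 0, "rz": 0, "jaw": 8.8},
])

```text
clock: 4.35
tool_pos: [0.503, -0.1123, 0.0319]
eef_rot: [0.998, -0.068, -0.0, -0.0]
contact_force: [-2.8, 2.7, -0.5]
opening: 0.996
finger_force: 1.7
```

```bash
python3 - <<'E'
from h import *
todo(-.159,-.135,.031,0)
s=snapshot('side');cv2.imwrite('pics/t3.png',cv2.resize(s['img'][130:260,180:345,::-1],(660,520),interpolation=cv2.INTER_CUBIC))
E
```

```text
t 4.35 tool [ 0.503  -0.1123  0.0319] yaw -0.136 shift cm [1.12 0.02 0.09] turn [-0.001  0.001  0.001] F [-2.8  2.7 -0.5] q [ 0.16  0.92 -0.05  2.03  0.21  0.19 -1.78]
```

View pics/t3.png

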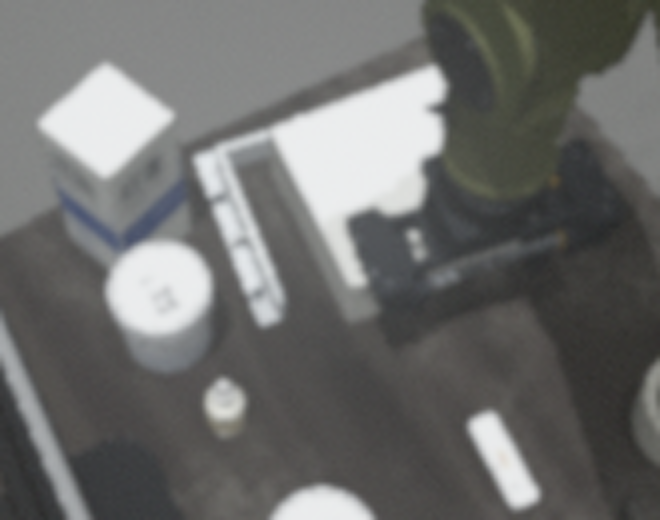

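The carton has turned almost square to the back fence, with a gap of several cm to the side fence. I continue gently to the back fence.

>>> send_rows([
  {"x": 0.25, "y": 0, "z": 0, "rx": 0, "ry": 0, "rz": 0, "jaw": 8.8},
  {"x": 0.25, "y": 0, "z": 0, "rx": 0, "ry": 0, "rz": 0, "jaw": 8.8},
  {"x": 0.25, "y": 0, "z": 0, "rx": 0, "ry": 0, "rz": 0, "jaw": 8.8},
  {"x": 0.1, "y": 0, "z": 0, "rx": 0, "ry": 0, "rz": 0, "jaw": 8.8},
  {"x": 0, "y": 0, "z": 0, "rx": 0, "ry": 0, "rz": 0, "jaw": 8.8},
])

```text
clock: 4.9
tool_pos: [0.5106, -0.1131, 0.0318]
eef_rot: [0.998, -0.068, -0.001, -0.0]
contact_force: [-3.4, 3.8, 0.8]
opening: 0.997
finger_force: 1.9
```

>>> send_rows([
  {"x": 0.1, "y": 0, "z": 0, "rx": 0, "ry": 0, "rz": 0, "jaw": 8.8},
  {"x": 0.1, "y": 0, "z": 0, "rx": 0, "ry": 0, "rz": 0, "jaw": 8.8},
  {"x": 0.1, "y": 0, "z": 0, "rx": 0, "ry": 0, "rz": 0, "jaw": 8.8},
  {"x": 0, "y": 0, "z": 0, "rx": 0, "ry": 0, "rz": 0, "jaw": 8.8},
  {"x": 0, "y": 0, "z": 0, "rx": 0, "ry": 0, "rz": 0, "jaw": 8.8},
])

```text
clock: 5.4
tool_pos: [0.5113, -0.113, 0.0318]
eef_rot: [0.998, -0.067, -0.003, -0.001]
contact_force: [-7.3, 4.7, 3.1]
opening: 0.998
finger_force: 3.9
```

>>> send_rows([
  {"x": 0.15, "y": 0, "z": 0, "rx": 0, "ry": 0, "rz": 0, "jaw": 8.8},
  {"x": 0.15, "y": 0, "z": 0, "rx": 0, "ry": 0, "rz": 0, "jaw": 8.8},
  {"x": 0.15, "y": 0, "z": 0, "rx": 0, "ry": 0, "rz": 0, "jaw": 8.8},
  {"x": 0, "y": 0, "z": 0, "rx": 0, "ry": 0, "rz": 0, "jaw": 8.8},
  {"x": 0, "y": 0, "z": 0, "rx": 0, "ry": 0, "rz": 0, "jaw": 8.8},
])

```text
clock: 5.9
tool_pos: [0.5115, -0.1129, 0.0318]
eef_rot: [0.998, -0.067, -0.007, -0.001]
contact_force: [-14.4, 5.7, 11.4]
opening: 0.996
finger_force: 7.5
```

```bash
python3 - <<'E'
from h import *
todo(-.159,-.135,.031,0);print(get_state()['moment'])
E
```

```text
t 5.9 tool [ 0.5115 -0.1129  0.0318] yaw -0.133 shift cm [0.27 0.07 0.08] turn [-0.     0.015  0.004] F [-14.4   5.7  11.4] q [ 0.17  0.93 -0.06  1.99  0.2   0.24 -1.77]
[1.53526101 2.41386728 0.56212876]
```

The hand has stalled against the fence at about 15 N, and the measured front-face position agrees with home in x. I back off, rise and try turning for the side push.

>>> send_rows([
  {"x": -1.0, "y": 0, "z": 0, "rx": 0, "ry": 0, "rz": 0, "jaw": 8.8},
  {"x": -2.0, "y": 0, "z": 0, "rx": 0, "ry": 0, "rz": 0, "jaw": 8.8},
  {"x": 0, "y": 0, "z": -4, "rx": 0, "ry": 0, "rz": 0, "jaw": 8.8},
  {"x": 0, "y": 0, "z": -5, "rx": 0, "ry": 0, "rz": 0, "jaw": 8.8},
  {"x": 0, "y": 0, "z": -5, "rx": 0, "ry": 0, "rz": 0, "jaw": 8.8},
])

```text
clock: 6.4
tool_pos: [0.49, -0.1119, 0.1736]
eef_rot: [0.998, -0.069, 0.001, 0.0]
contact_force: [1.7, -0.7, 0.2]
opening: 1.0
finger_force: 0.0
```

>>> send_rows([
  {"x": 0, "y": 4.5, "z": 0, "rx": 0, "ry": 0, "rz": 0, "jaw": 6},
  {"x": 0, "y": 4.5, "z": 0, "rx": 0, "ry": 0, "rz": 0, "jaw": 6},
  {"x": 0, "y": 4.5, "z": 0, "rx": 0, "ry": 0, "rz": -0.14, "jaw": 6},
  {"x": 0, "y": 0, "z": 0, "rx": 0, "ry": 0, "rz": -0.14, "jaw": 6},
  {"x": 0, "y": 0, "z": 0, "rx": 0, "ry": 0, "rz": -0.14, "jaw": 6},
])

```text
clock: 6.9
tool_pos: [0.4711, -0.2485, 0.1723]
eef_rot: [0.99, 0.141, 0.001, 0.001]
contact_force: [1.4, 0.4, -0.1]
opening: 0.681
finger_force: 0.0
```

```bash
python3 - <<'E'
from h import *
todo(-.095,-.28,.031,np.pi/2);todo(-.095,-.28,.031,-np.pi/2)
s=snapshot('top');print(np.round(carton(s,(258,148,340,220)),1))
E
```

```text
t 6.9 tool [ 0.4711 -0.2485  0.1723] yaw 0.282 shift cm [ 7.79  4.09 14.16] turn [ 0.004  0.    -1.151] F [ 1.4  0.4 -0.1] q [ 0.58  0.69 -0.29  1.92  0.35  0.58 -1.23]
t 6.9 tool [ 0.4711 -0.2485  0.1723] yaw 0.282 shift cm [ 7.79  4.09 14.16] turn [ 0.    -0.004  1.99 ] F [ 1.4  0.4 -0.1] q [ 0.58  0.69 -0.29  1.92  0.35  0.58 -1.23]
[ 597.6 -128.8  201.8  156.4   83.1]
```

>>> send_rows([
  {"x": 0, "y": 0, "z": 0, "rx": 0, "ry": 0, "rz": -0.144, "jaw": 6},
  {"x": 0, "y": 0, "z": 0, "rx": 0, "ry": 0, "rz": -0.144, "jaw": 6},
  {"x": 0, "y": 0, "z": 0, "rx": 0, "ry": 0, "rz": -0.144, "jaw": 6},
  {"x": 0, "y": 0, "z": 0, "rx": 0, "ry": 0, "rz": -0.144, "jaw": 6},
  {"x": 0, "y": 0, "z": 0, "rx": 0, "ry": 0, "rz": -0.144, "jaw": 6},
])

```text
clock: 7.45
tool_pos: [0.4715, -0.2454, 0.1722]
eef_rot: [0.876, 0.482, 0.0, 0.001]
contact_force: [0.1, -0.2, 0.1]
opening: 0.679
finger_force: 0.0
```

>>> send_rows([
  {"x": 0, "y": 0, "z": 0, "rx": 0, "ry": 0, "rz": -0.144, "jaw": 6},
  {"x": 0, "y": 0, "z": 0, "rx": 0, "ry": 0, "rz": -0.144, "jaw": 6},
  {"x": 0, "y": 0, "z": 0, "rx": 0, "ry": 0, "rz": -0.144, "jaw": 6},
  {"x": 0, "y": 0, "z": 0, "rx": 0, "ry": 0, "rz": 0, "jaw": 6},
  {"x": 0, "y": 0, "z": 0, "rx": 0, "ry": 0, "rz": 0, "jaw": 6},
])

```text
clock: 7.95
tool_pos: [0.471, -0.245, 0.1719]
eef_rot: [0.755, 0.656, 0.0, -0.0]
contact_force: [-0.3, 0.1, -0.3]
opening: 0.682
finger_force: 0.0
```

```bash
python3 - <<'E'
from h import *
todo(-.095,-.28,.031,np.pi/2)
E
```

```text
t 7.95 tool [ 0.471  -0.245   0.1719] yaw 1.43 shift cm [-0.91  8.88 14.09] turn [ 0.    -0.    -0.004] F [-0.3  0.1 -0.3] q [ 0.76  0.74 -0.62  1.91  0.66  0.7  -0.4 ]
```

>>> send_rows([
  {"x": -0.4, "y": 3, "z": 0, "rx": 0, "ry": 0, "rz": 0, "jaw": 6},
  {"x": -0.3, "y": 3, "z": 0, "rx": 0, "ry": 0, "rz": 0, "jaw": 6},
  {"x": -0.2, "y": 2.9, "z": 0, "rx": 0, "ry": 0, "rz": 0, "jaw": 6},
  {"x": 0, "y": 0, "z": 3.5, "rx": 0, "ry": 0, "rz": 0, "jaw": 6},
  {"x": 0, "y": 0, "z": 3.5, "rx": 0, "ry": 0, "rz": 0, "jaw": 6},
])

```text
clock: 8.45
tool_pos: [0.5596, -0.2658, 0.1018]
eef_rot: [0.755, 0.656, 0.001, 0.001]
contact_force: [-0.4, -1.4, -0.3]
opening: 0.678
finger_force: 0.0
```

>>> send_rows([
  {"x": 0, "y": 0, "z": 3.5, "rx": 0, "ry": 0, "rz": 0, "jaw": 6},
  {"x": 0, "y": 0, "z": 3.5, "rx": 0, "ry": 0, "rz": 0, "jaw": 6},
  {"x": 0.8, "y": 0, "z": 0, "rx": 0, "ry": 0, "rz": 0, "jaw": 6},
  {"x": 0.8, "y": 0, "z": 0, "rx": 0, "ry": 0, "rz": 0, "jaw": 6},
  {"x": 0.5, "y": 0, "z": 0, "rx": 0, "ry": 0, "rz": 0, "jaw": 6},
])

```text
clock: 8.95
tool_pos: [0.5622, -0.2428, 0.0339]
eef_rot: [0.753, 0.658, 0.001, 0.001]
contact_force: [-0.4, 0.7, -0.1]
opening: 0.687
finger_force: 0.0
```

```bash
python3 - <<'E'
from h import *
todo(-.095,-.209,.031,np.pi/2)
s=snapshot('side');cv2.imwrite('pics/t4.png',cv2.resize(s['img'][130:260,180:345,::-1],(660,520),interpolation=cv2.INTER_CUBIC))
E
```

```text
t 8.95 tool [ 0.5622 -0.2428  0.0339] yaw 1.436 shift cm [ 4.7  -0.12  0.29] turn [ 0.003 -0.001  0.003] F [-0.4  0.7 -0.1] q [ 0.6   1.02 -0.49  1.72  0.78  0.61 -0.49]
```

View pics/t4.png

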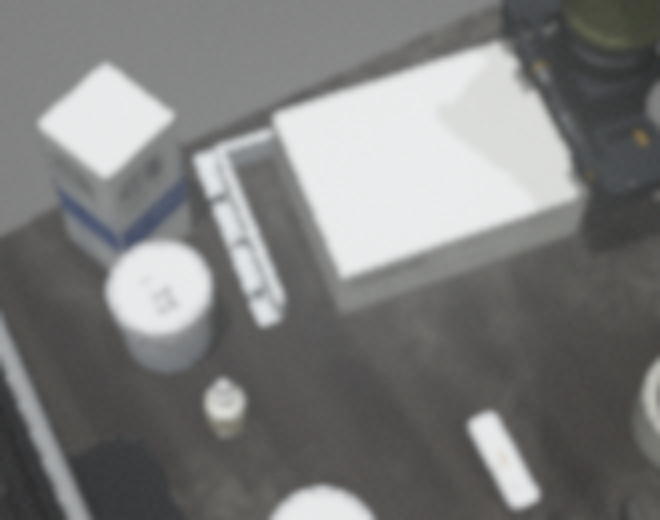

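The carton is flush with the back fence and about 4 cm right of the side fence, with the hand at its right end. I push left along the fence.

>>> send_rows([
  {"x": 0.5, "y": 0, "z": 0.2, "rx": 0, "ry": 0, "rz": 0, "jaw": 6},
  {"x": 0.5, "y": 0, "z": 0, "rx": 0, "ry": 0, "rz": 0, "jaw": 6},
  {"x": 0.5, "y": 0, "z": 0, "rx": 0, "ry": 0, "rz": 0, "jaw": 6},
  {"x": 0.5, "y": 0, "z": 0, "rx": 0, "ry": 0, "rz": 0, "jaw": 6},
  {"x": 0.5, "y": 0, "z": 0, "rx": 0, "ry": 0, "rz": 0, "jaw": 6},
])

```text
clock: 9.5
tool_pos: [0.5631, -0.2231, 0.0306]
eef_rot: [0.754, 0.657, -0.002, 0.001]
contact_force: [-1.1, -6.5, 4.4]
opening: 0.683
finger_force: 3.3
```

>>> send_rows([
  {"x": 0.4, "y": 0, "z": 0, "rx": 0, "ry": 0, "rz": 0, "jaw": 6},
  {"x": 0.4, "y": 0, "z": 0, "rx": 0, "ry": 0, "rz": 0, "jaw": 6},
  {"x": 0.4, "y": 0, "z": 0, "rx": 0, "ry": 0, "rz": 0, "jaw": 6},
  {"x": 0.3, "y": 0, "z": 0, "rx": 0, "ry": 0, "rz": 0, "jaw": 6},
  {"x": 0, "y": 0, "z": 0, "rx": 0, "ry": 0, "rz": 0, "jaw": 6},
])

```text
clock: 10.0
tool_pos: [0.5655, -0.2067, 0.0305]
eef_rot: [0.754, 0.657, -0.001, 0.001]
contact_force: [-0.1, -3.9, 3.5]
opening: 0.682
finger_force: 2.4
```

>>> send_rows([
  {"x": 0.2, "y": 0, "z": 0, "rx": 0, "ry": 0, "rz": 0, "jaw": 6},
  {"x": 0.2, "y": 0, "z": 0, "rx": 0, "ry": 0, "rz": 0, "jaw": 6},
  {"x": 0.1, "y": 0, "z": 0, "rx": 0, "ry": 0, "rz": 0, "jaw": 6},
  {"x": 0, "y": 0, "z": 0, "rx": 0, "ry": 0, "rz": 0, "jaw": 6},
  {"x": 0, "y": 0, "z": 0, "rx": 0, "ry": 0, "rz": 0, "jaw": 6},
])

```text
clock: 10.5
tool_pos: [0.5663, -0.2014, 0.0302]
eef_rot: [0.754, 0.657, -0.001, 0.0]
contact_force: [-1.5, -4.9, 3.9]
opening: 0.683
finger_force: 2.6
```

```bash
python3 - <<'E'
from h import *
todo(-.095,-.209,.031,np.pi/2)
E
```

```text
t 10.5 tool [ 0.5663 -0.2014  0.0302] yaw 1.434 shift cm [ 0.54  0.03 -0.08] turn [-0.     0.002  0.001] F [-1.5 -4.9  3.9] q [ 0.52  1.01 -0.47  1.76  0.79  0.57 -0.57]
```

>>> send_rows([
  {"x": 0.2, "y": 0, "z": 0, "rx": 0, "ry": 0, "rz": 0, "jaw": 6},
  {"x": 0.2, "y": 0, "z": 0, "rx": 0, "ry": 0, "rz": 0, "jaw": 6},
  {"x": 0.1, "y": 0, "z": 0, "rx": 0, "ry": 0, "rz": 0, "jaw": 6},
  {"x": 0, "y": 0, "z": 0, "rx": 0, "ry": 0, "rz": 0, "jaw": 6},
  {"x": 0, "y": 0, "z": 0, "rx": 0, "ry": 0, "rz": 0, "jaw": 6},
])

```text
clock: 11.0
tool_pos: [0.5671, -0.1958, 0.03]
eef_rot: [0.753, 0.658, -0.0, 0.0]
contact_force: [0.0, -5.0, 4.5]
opening: 0.682
finger_force: 2.5
```

>>> send_rows([
  {"x": 0.1, "y": 0, "z": 0, "rx": 0, "ry": 0, "rz": 0, "jaw": 6},
  {"x": 0.1, "y": 0, "z": 0, "rx": 0, "ry": 0, "rz": 0, "jaw": 6},
  {"x": 0.1, "y": 0, "z": 0, "rx": 0, "ry": 0, "rz": 0, "jaw": 6},
  {"x": 0, "y": 0, "z": 0, "rx": 0, "ry": 0, "rz": 0, "jaw": 6},
  {"x": 0, "y": 0, "z": 0, "rx": 0, "ry": 0, "rz": 0, "jaw": 6},
])

```text
clock: 11.5
tool_pos: [0.5674, -0.193, 0.03]
eef_rot: [0.753, 0.658, -0.001, 0.0]
contact_force: [-1.3, -6.2, 4.4]
opening: 0.68
finger_force: 2.7
```

>>> send_rows([
  {"x": 0.1, "y": 0, "z": 0, "rx": 0, "ry": 0, "rz": 0, "jaw": 6},
  {"x": 0.1, "y": 0, "z": 0, "rx": 0, "ry": 0, "rz": 0, "jaw": 6},
  {"x": 0.1, "y": 0, "z": 0, "rx": 0, "ry": 0, "rz": 0, "jaw": 6},
  {"x": 0.1, "y": 0, "z": 0, "rx": 0, "ry": 0, "rz": 0, "jaw": 6},
  {"x": 0, "y": 0, "z": 0, "rx": 0, "ry": 0, "rz": 0, "jaw": 6},
])

```text
clock: 12.0
tool_pos: [0.5674, -0.1931, 0.0301]
eef_rot: [0.754, 0.657, -0.003, 0.002]
contact_force: [-0.3, -12.1, 3.9]
opening: 0.681
finger_force: 6.0
```

```bash
python3 - <<'E'
from h import *
todo(-.095,-.209,.031,np.pi/2)
s=snapshot('side');cv2.imwrite('pics/t5.png',cv2.resize(s['img'][130:260,180:345,::-1],(660,520),interpolation=cv2.INTER_CUBIC))
E
```

```text
t 12.0 tool [ 0.5674 -0.1931  0.0301] yaw 1.434 shift cm [-0.29  0.04 -0.09] turn [-0.001  0.007  0.   ] F [ -0.3 -12.1   3.9] q [ 0.5   1.01 -0.46  1.76  0.79  0.57 -0.6 ]
```

View pics/t5.png

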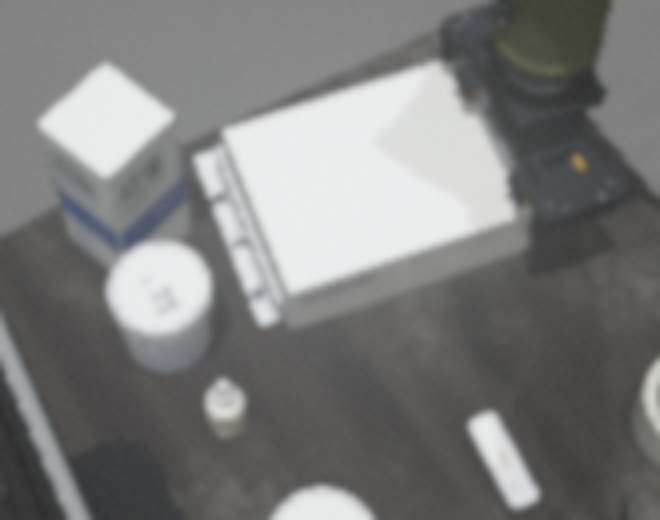

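The push stalled at 12 N, and the carton's left end lies along the side fence in the picture. I press slightly more, back off, then square it once more from the front.

>>> send_rows([
  {"x": 0.15, "y": 0, "z": 0, "rx": 0, "ry": 0, "rz": 0, "jaw": 6},
  {"x": 0.15, "y": 0, "z": 0, "rx": 0, "ry": 0, "rz": 0, "jaw": 6},
  {"x": 0.1, "y": 0, "z": 0, "rx": 0, "ry": 0, "rz": 0, "jaw": 6},
  {"x": 0, "y": 0, "z": 0, "rx": 0, "ry": 0, "rz": 0, "jaw": 6},
  {"x": 0, "y": 0, "z": 0, "rx": 0, "ry": 0, "rz": 0, "jaw": 6},
])

```text
clock: 12.55
tool_pos: [0.5673, -0.1932, 0.0301]
eef_rot: [0.754, 0.657, -0.005, 0.004]
contact_force: [-0.6, -18.8, 5.4]
opening: 0.679
finger_force: 9.2
```

>>> send_rows([
  {"x": -1, "y": 0, "z": 0, "rx": 0, "ry": 0, "rz": 0, "jaw": 6},
  {"x": -2.5, "y": 0, "z": 0, "rx": 0, "ry": 0, "rz": 0, "jaw": 6},
  {"x": -2.5, "y": 0, "z": 0, "rx": 0, "ry": 0, "rz": 0, "jaw": 6},
  {"x": 0, "y": 0, "z": -4, "rx": 0, "ry": 0, "rz": 0, "jaw": 6},
  {"x": 0, "y": 0, "z": -5, "rx": 0, "ry": 0, "rz": 0, "jaw": 6},
])

```text
clock: 13.05
tool_pos: [0.5585, -0.2421, 0.118]
eef_rot: [0.753, 0.658, -0.001, -0.004]
contact_force: [1.2, 1.0, 0.7]
opening: 0.685
finger_force: 0.0
```

>>> send_rows([
  {"x": 0, "y": -3, "z": -4, "rx": 0, "ry": 0, "rz": 0.145, "jaw": 8.8},
  {"x": 0, "y": -3, "z": 0, "rx": 0, "ry": 0, "rz": 0.145, "jaw": 8.8},
  {"x": 0, "y": -3, "z": 0, "rx": 0, "ry": 0, "rz": 0.145, "jaw": 8.8},
  {"x": 0, "y": 0, "z": 0, "rx": 0, "ry": 0, "rz": 0.145, "jaw": 8.8},
  {"x": 0, "y": 0, "z": 0, "rx": 0, "ry": 0, "rz": 0.145, "jaw": 8.8},
])

```text
clock: 13.55
tool_pos: [0.4738, -0.2164, 0.1598]
eef_rot: [0.938, 0.347, -0.0, -0.002]
contact_force: [0.7, -0.0, 0.1]
opening: 1.001
finger_force: 0.0
```

>>> send_rows([
  {"x": 0, "y": 0, "z": 0, "rx": 0, "ry": 0, "rz": 0.145, "jaw": 8.8},
  {"x": 0, "y": 0, "z": 0, "rx": 0, "ry": 0, "rz": 0.145, "jaw": 8.8},
  {"x": 0, "y": 0, "z": 0, "rx": 0, "ry": 0, "rz": 0.145, "jaw": 8.8},
  {"x": 0, "y": 0, "z": 0, "rx": 0, "ry": 0, "rz": 0.145, "jaw": 8.8},
  {"x": 0, "y": 0, "z": 0, "rx": 0, "ry": 0, "rz": 0.145, "jaw": 8.8},
])

```text
clock: 14.05
tool_pos: [0.4748, -0.2166, 0.1593]
eef_rot: [1.0, -0.009, -0.0, -0.002]
contact_force: [0.5, 0.1, -0.4]
opening: 0.998
finger_force: 0.0
```

```bash
python3 - <<'E'
from h import *
todo(-.190,-.115,.033,0)
s=snapshot('top');print(np.round(carton(s,(258,148,340,220)),1))
E
```

```text
t 14.05 tool [ 0.4748 -0.2166  0.1593] yaw -0.017 shift cm [  0.92 -12.64  12.67] turn [-0.003  0.001  0.12 ] F [ 0.5  0.1 -0.4] q [ 0.47  0.7  -0.2   1.96  0.26  0.51 -1.51]
[ 5.997e+02 -9.200e+01  1.566e+02  2.039e+02  4.000e-01]
```

>>> send_rows([
  {"x": 0, "y": 0, "z": 0, "rx": 0, "ry": 0, "rz": 0.12, "jaw": 8.8},
  {"x": -0.6, "y": -4.2, "z": 0, "rx": 0, "ry": 0, "rz": 0, "jaw": 8.8},
  {"x": 0, "y": -4.2, "z": 0, "rx": 0, "ry": 0, "rz": 0, "jaw": 8.8},
  {"x": 0, "y": -4.2, "z": 0, "rx": 0, "ry": 0, "rz": 0, "jaw": 8.8},
  {"x": 0, "y": 0, "z": 2, "rx": 0, "ry": 0, "rz": 0, "jaw": 8.8},
])

```text
clock: 14.6
tool_pos: [0.4882, -0.0841, 0.141]
eef_rot: [0.998, -0.059, 0.002, -0.004]
contact_force: [0.7, 0.6, 0.5]
opening: 0.998
finger_force: 0.0
```

>>> send_rows([
  {"x": 0, "y": 0, "z": 3, "rx": 0, "ry": 0, "rz": 0, "jaw": 8.8},
  {"x": 0, "y": 0, "z": 3, "rx": 0, "ry": 0, "rz": 0, "jaw": 8.8},
  {"x": 0, "y": 0, "z": 3, "rx": 0, "ry": 0, "rz": 0, "jaw": 8.8},
  {"x": 0, "y": 0, "z": 1.6, "rx": 0, "ry": 0, "rz": 0, "jaw": 8.8},
  {"x": 0, "y": 0, "z": 0, "rx": 0, "ry": 0, "rz": 0, "jaw": 8.8},
])

```text
clock: 15.1
tool_pos: [0.4837, -0.0911, 0.0317]
eef_rot: [0.998, -0.065, -0.003, -0.001]
contact_force: [0.0, -0.4, -0.0]
opening: 0.997
finger_force: 0.0
```

```bash
python3 - <<'E'
from h import *
todo(-.1617,-.115,.033,0)
E
```

```text
t 15.1 tool [ 0.4837 -0.0911  0.0317] yaw -0.13 shift cm [ 3.05 -0.12 -0.15] turn [-0.003  0.006  0.007] F [ 0.  -0.4 -0. ] q [ 0.12  0.92 -0.04  2.09  0.23  0.14 -1.83]
```

>>> send_rows([
  {"x": 0.6, "y": 0, "z": 0, "rx": 0, "ry": 0.006, "rz": 0.007, "jaw": 8.8},
  {"x": 0.6, "y": 0, "z": 0, "rx": 0, "ry": 0, "rz": 0, "jaw": 8.8},
  {"x": 0.6, "y": 0, "z": 0, "rx": 0, "ry": 0, "rz": 0, "jaw": 8.8},
  {"x": 0.5, "y": 0, "z": 0, "rx": 0, "ry": 0, "rz": 0, "jaw": 8.8},
  {"x": 0.3, "y": 0, "z": 0, "rx": 0, "ry": 0, "rz": 0, "jaw": 8.8},
])

```text
clock: 15.6
tool_pos: [0.5122, -0.0969, 0.0346]
eef_rot: [0.998, -0.07, 0.003, -0.0]
contact_force: [0.4, 0.9, -0.2]
opening: 1.002
finger_force: 0.0
```

>>> send_rows([
  {"x": 0.15, "y": 0, "z": 0, "rx": 0, "ry": 0, "rz": 0, "jaw": 8.8},
  {"x": 0.15, "y": 0, "z": 0, "rx": 0, "ry": 0, "rz": 0, "jaw": 8.8},
  {"x": 0.15, "y": 0, "z": 0, "rx": 0, "ry": 0, "rz": 0, "jaw": 8.8},
  {"x": 0.15, "y": 0, "z": 0, "rx": 0, "ry": 0, "rz": 0, "jaw": 8.8},
  {"x": 0.1, "y": 0, "z": 0, "rx": 0, "ry": 0, "rz": 0, "jaw": 8.8},
])

```text
clock: 16.1
tool_pos: [0.5141, -0.0972, 0.0339]
eef_rot: [0.998, -0.069, -0.001, 0.0]
contact_force: [-8.7, 0.6, 7.3]
opening: 0.996
finger_force: 4.2
```

```bash
python3 - <<'E'
from h import *
todo(-.1617,-.115,.033,0)
E
```

```text
t 16.1 tool [ 0.5141 -0.0972  0.0339] yaw -0.139 shift cm [-0.04 -0.33  0.09] turn [ 0.     0.003 -0.002] F [-8.7  0.6  7.3] q [ 0.14  0.92 -0.06  2.    0.22  0.22 -1.83]
```

>>> send_rows([
  {"x": 0.15, "y": 0, "z": 0, "rx": 0, "ry": 0, "rz": 0, "jaw": 8.8},
  {"x": 0.15, "y": 0, "z": 0, "rx": 0, "ry": 0, "rz": 0, "jaw": 8.8},
  {"x": 0.15, "y": 0, "z": 0, "rx": 0, "ry": 0, "rz": 0, "jaw": 8.8},
  {"x": 0, "y": 0, "z": 0, "rx": 0, "ry": 0, "rz": 0, "jaw": 8.8},
  {"x": 0, "y": 0, "z": 0, "rx": 0, "ry": 0, "rz": 0, "jaw": 8.8},
])

```text
clock: 16.6
tool_pos: [0.514, -0.0972, 0.0337]
eef_rot: [0.998, -0.069, -0.006, 0.0]
contact_force: [-14.1, 1.8, 11.8]
opening: 1.003
finger_force: 7.2
```

>>> send_rows([
  {"x": -1, "y": 0, "z": 0, "rx": 0, "ry": 0, "rz": 0, "jaw": 8.8},
  {"x": -2, "y": 0, "z": 0, "rx": 0, "ry": 0, "rz": 0, "jaw": 8.8},
  {"x": 0, "y": 0, "z": -5, "rx": 0, "ry": 0, "rz": 0, "jaw": 8.8},
  {"x": 0, "y": 0, "z": -5, "rx": 0, "ry": 0, "rz": 0, "jaw": 8.8},
  {"x": 0, "y": 0, "z": -5, "rx": 0, "ry": 0, "rz": 0, "jaw": 8.8},
])

```text
clock: 17.1
tool_pos: [0.4921, -0.094, 0.1853]
eef_rot: [0.998, -0.071, 0.003, -0.0]
contact_force: [0.4, 0.3, -1.1]
opening: 0.998
finger_force: 0.0
```

>>> send_rows([
  {"x": 0, "y": 5, "z": 0, "rx": 0, "ry": 0, "rz": 0, "jaw": 8.8},
  {"x": 0, "y": 5, "z": 0, "rx": 0, "ry": 0, "rz": 0, "jaw": 8.8},
  {"x": 0, "y": 5, "z": 0, "rx": 0, "ry": 0, "rz": 0, "jaw": 8.8},
  {"x": 0, "y": 5, "z": 0, "rx": 0, "ry": 0, "rz": 0, "jaw": 8.8},
  {"x": 0, "y": 5, "z": 0, "rx": 0, "ry": 0, "rz": 0, "jaw": 8.8},
])

```text
clock: 17.6
tool_pos: [0.4568, -0.344, 0.184]
eef_rot: [0.997, -0.071, 0.003, 0.0]
contact_force: [0.9, 0.3, 0.9]
opening: 1.0
finger_force: 0.0
```

```bash
python3 - <<'E'
from h import *
todo(-.1617,-.115,.033,0)
o=[]
for n,(x0,y0,x1,y1) in(('side',(180,130,345,260)),('top',(210,120,340,250))):
    s=snapshot(n);o.append(cv2.resize(s['img'][y0:y1,x0:x1,::-1],None,fx=390/(x1-x0),fy=390/(x1-x0),interpolation=cv2.INTER_CUBIC))
print(np.round(carton(s,(262,155,340,220)),1))
o[0]=cv2.copyMakeBorder(o[0],0,390-o[0].shape[0],0,0,cv2.BORDER_CONSTANT)
cv2.imwrite('pics/t6.png',np.hstack(o))
E
```

```text
t 17.6 tool [ 0.4568 -0.344   0.184 ] yaw -0.141 shift cm [  2.04 -25.58  15.11] turn [ 0.    -0.007 -0.004] F [0.9 0.3 0.9] q [ 0.7   0.71 -0.22  1.8   0.23  0.65 -1.37]
[ 583.5 -100.7  138.5  189.4    1.5]
```

View pics/t6.png

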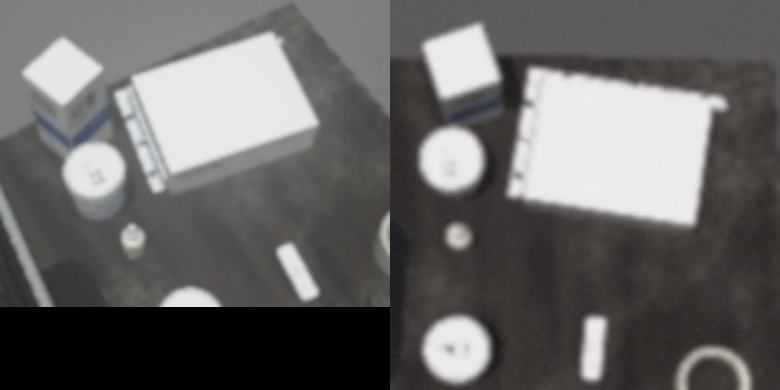

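Both views show the carton flush along both fences. The jars, dropper, test card and tall carton are at the same crop pixels as before, and the hand is clear. I hand it in.

```bash
python3 -c "
from plant import *
print(finish_job())"
```

```text
the job is handed in; nothing more can be done
None
```

The carton was pushed home against both fences (the hand stalled at about 14 N on the back fence and 19 N on the side fence), the other things on the desk look unmoved in the last pictures, the hand is clear, and the job was handed in at about 18 s with no verdict returned.

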